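# Clear the used test cassette from the blood analyser

### The arm

A 6-joint arm with a two-finger parallel gripper is mounted at the origin on the work surface. World frame = base frame: x ahead of the robot, y to its left, z up, the work surface at z = 0. Lengths are in m, angles in rad, forces in N, time in s.
With the tool pointing down it reaches from about 0.35 to 0.775 m from the base axis. Payload 7.3 kg.
Tool frame: the origin (TCP) lies on the centre line of the jaws, within the pads' length; the fingertips stand 25 mm ahead of it and the grasp point (between the pads) lies 6 mm ahead of it; z points along the fingers, y is the direction in which the jaws open and shut (so a half turn about z gives the same grasp; the last joint's range is limited). The gripper opens to 92 mm and grips with 3 to 60 N. Pads are 19 mm wide; open, the fingers measure 130 mm over their backs; the gripper's body (75 mm by 190 mm) begins 47 mm behind the grasp point.
Start: joints at [1.176, 0.342, 1.524, -0, 1.275, -0.146], TCP at [0.129, 0.509, 0.252] pointing down, gripper open.
Joint ranges: [-2.53, 2.53], [-0.77, 2.02], [0.04, 2.7], [-1, 4.14], [0.28, 2.66], [-3.11, 3.11]. Speed limits (rad/s): [2.57, 2.57, 3.14, 3.14, 3.14, 3.14].

### API

Orientations are given as [roll, pitch, yaw] about the fixed x, y, z axes, in that order (R = Rz(yaw) Ry(pitch) Rx(roll)).
In Python, from cell import telemetry, read_camera, workorder gives the robot as it stands.
- The arm moves only by the shell command python3 -m creep 'ROWS' [FORCE]. ROWS is JSON, one flat list of numbers, 5 for each row, row after row: the opening, from 0 (shut) to 1 (fully open), then the shift along the world's x, y, z in m, then the turn about the world's z in rad. A call has 1 to 12 rows; each row shifts and turns the pose as measured when the row begins; what a row does not reach is not made up. A row lasts 1/8 s, in which the tool goes at most 62.5 mm and 10.7 degrees, less where a joint would pass 70% of its speed; a pose out of reach is approached as far as the arm can. A call is refused whole if a number of a shift passes 0.0625 or a number of a turn 0.188, either way. A call with a gripper value outside its range is refused whole. The fingers move at their own pace and stop on an object; FORCE is the grip in N (left out, the last holds). Time passes only in rows, so rows that do not move let the fingers close. It gives the time, the measured TCP pose, the force and the opening at its end, in the units of the state.
- telemetry.observe(): the state, without advancing time (a new reading comes with each control period).
- read_camera(name): name is "scene" or "top" or "wrist"; returns a dict with "image" (480x640x3 uint8, red, green, blue), "fovy" (degrees; the focal length in pixels is half the picture's height over the tangent of half this angle, whatever the lens; pixels are square), "cx", "cy" (the principal point, pixels), "R" (3x3) and "t" (3): a world point X has camera coordinates R X + t. Camera axes: x right, y down, z forward; pixel columns grow to the right and rows downward; lengths in m; the calibration is good to about 2 mm. The wrist camera is an equidistant fisheye: a pixel r from the principal point sees the ray r / f radians off the axis. A picture is of the moment at which its call begins. There is no depth.
- workorder.hand_in(): hands the job in, once; it reports no verdict.
The state is a dict: "time": time; "qpos": joint angles; "qvel": joint speeds; "joint_efforts": joint torques, N m; "tool_pos": TCP position; "tool_rot": TCP orientation; "contact_force": force on the tool from outside, world axes, zero at the start; "torque": the same for the moment, N m; "opening": finger opening in m.
Only numpy, scipy, OpenCV 4.12 (cv2) and the standard library are available. Lean on these libraries where they do the work, as an engineer would, in place of code of your own. Each camera call takes 0.05 s, during which the arm holds its last target.

### The job

The test run is over. Press the analyser's lid to free its push-push catch, let it swing open, take out the used test cassette and, keeping it upright all the way, push it down, still in the grip, through the sprung flap of the waste bin and let it drop inside so that the flap falls shut. Then bring the lid down and press it until it catches again, flush, and leave the other things on the bench where they are.

Things in the scene. Friction and masses are not known exactly. Their poses are not given: they have to be found in the camera images.
- analyser: White bench-top blood analyser, fixed, 300 deep (x) x 200 wide (y) x 144 mm high. Origin: centre of its underside on the bench; x points to its rear, y to its left, z up. Front (-x, towards the robot): sloped console with dark screen. The lid fills a recess in the top, flush with the 12 mm wide cheeks beside it and the sill in front of it, whose tops are at 144 mm.
- slot (a point): Centre of the cassette slot's mouth in the black floor of the chamber under the lid, 70 mm above the bench, over the analyser's origin. Slot 64 (x) x 20 (y) mm, 40 mm deep. The chamber is open upwards, 100 (x) x 130 (y) mm about the slot; the deck around it is at 120 mm.
- lid (a joint): Lid's hinge, rad: 0 latched and flush, growing to its stop at 1.40 as it opens up and back. Plate 201 (x) x 172 (y) x 14 mm, sprung open. Latched: pressed to its inner stop at about -0.03 (5 to 6 mm at the pad; 2 N up to the stop) and let go, it swings up to 1.40 by itself in 2 to 3 s. Open: swung down (2 to 4 N at the pad) to the same stop and let go, it latches at 0. Allow 3 s between presses.
- lid_pad (a point): Centre of the grey ribbed press pad (30 x 70 mm) on the lid's top face at its front edge; on the top surface, 180 mm from the hinge axis, 144 mm above the bench when latched. It moves with the lid. Press straight down, with 5 to 25 N.
- lid_hinge (a point): Middle of the lid's hinge axis, which runs along the analyser's y; fixed to the analyser, 125 mm behind its centre, 130 mm above the bench. The lid's underside lies in the plane of this axis, its top face 14 mm beyond, its front edge 201 mm from the axis.
- cassette_mid (a point): Centre of the used test cassette: off-white plastic plate 60 wide (x) x 16 thick (y) x 90 mm high (z), about 80 g, ribbed near the top. It starts upright in the slot under the lid, axes along the analyser's, its centre 75 and top 120 mm above the bench, the lower 40 mm in the slot with 2 mm play all round. Grip across the thickness from above, draw straight up.
- bin: Yellow bench waste bin, fixed, 150 (x) x 140 (y) x 190 mm high, hollow, 4 mm walls; origin at the centre of its underside, z up. It stands left or right of the analyser. Its top has one mouth closed by a flap.
- bin_mouth (a point): Centre of the bin's mouth at the top of its rim, 190 mm above the bench. The mouth is 110 mm along the bin's x and 96 mm along its y.
- flap (a joint): Hinge of the grey flap (106 x 90 x 2.5 mm) that fills the mouth, rad: 0 shut, growing to 1.5 as it swings down into the bin. Its hinge runs along the bin's x at the +y edge of the mouth (47 mm from the centre of the mouth); the free edge is on the -y side. A weak spring (under 0.5 N at the free edge) shuts it.
- carton: Loose open cardboard carton of new cassettes, 150 x 110 mm, 96 mm high with its cassettes; origin at the centre of its underside. On the side of the analyser where the bin is not. Bystander, to be left alone.
- rack: Loose grey test-tube rack with capped tubes, 200 x 60 x 96 mm; origin at the centre of its underside, its length along its own x. Beside the rear of the analyser. Bystander, to be left alone.
- jar: Loose specimen jar with a red lid, 68 mm across, 75 mm high; origin at the centre of its underside. Beside the rear of the analyser. Bystander, to be left alone.
Mind the look-alikes: they are no part of the job. Several things look just like the bin: the one meant starts farthest from the robot's base.

How it is judged:
On the way, in this order (a step that is already met when the one before it is completed fails the run):
1. the lid is freed and has swung open (value of joint lid above 1.2 rad), for 0.2 s.
2. the gripper, still at the cassette, pushes its lower end at least 20 mm in through the flap (z of cassette_mid in the frame of bin below 0.215 m and horizontal distance between cassette_mid and bin_mouth below 0.055 m and value of joint flap above 0.15 rad and distance between the grasp point and cassette_mid below 0.06 m), for 0.1 s.
3. the cassette is in the bin and the flap has fallen shut (z of cassette_mid in the frame of bin below 0.12 m and x of cassette_mid in the frame of bin between -0.075 and 0.075 m and y of cassette_mid in the frame of bin between -0.07 and 0.07 m and value of joint flap below 0.15 rad), for 0.2 s.
At the end, for the whole second after the job is handed in: The lid is latched flush (its joint within 0.015 rad of 0) and stays so by itself, the cassette lies inside the bin with its centre below 120 mm, and the bin's flap is shut (within 0.15 rad) (all of step 3 and value of joint lid between -0.015 and 0.015 rad); the robot touches nothing.
It fails at once if the cassette is tipped more than 35 degrees from upright before it is in the bin (angle between cassette_mid's own z axis and vertical above 0.61 rad and (z of cassette_mid in the frame of bin above 0.19 m or horizontal distance between cassette_mid and bin_mouth above 0.11 m)).
It fails at once if the carton is pushed more than 30 mm (distance of carton from where it was at the start of the episode above 0.03 m).
It fails at once if the tube rack is pushed more than 30 mm (distance of rack from where it was at the start of the episode above 0.03 m).
It fails at once if the jar is pushed more than 30 mm (distance of jar from where it was at the start of the episode above 0.03 m).
It also fails if it takes over 67 s, if anything falls off the work surface, if the arm or the gripper's body presses on something with over 40 N, if the wrist force passes 120 N, or if a joint passes its speed limit or range.

## Working session

There is one attempt and no reset: what is moved stays moved. The work goes in short steps, Python scripts to look and compute and a shell command to move; the robot and the scene stay as the last step left them, time stands still between calls to the robot, and variables do not carry over. Pictures are saved under pics/ and viewed, and the job is handed in when it is done.

```bash
ls; mkdir -p pics; python3 - <<'E'
from cell import telemetry, read_camera, workorder
import cv2
s=telemetry.observe()
print(s)
for n in("scene","top","wrist"):
    c=read_camera(n); cv2.imwrite(f"pics/{n}0.png",c["image"][:,:,::-1]); print(n,c["fovy"],c["cx"],c["cy"],c["R"],c["t"])
E
```

```text
pics
{'time': 0.0, 'qpos': array([ 1.17598023e+00,  3.42698012e-01,  1.52499085e+00, -2.20173577e-05,
        1.27539680e+00, -1.46015074e-01]), 'qvel': array([-4.05787455e-04, -7.57772560e-04,  5.58886958e-05, -9.76990140e-04,
       -1.49233830e-03,  6.36827425e-04]), 'joint_efforts': array([ 1.20613977e-04, -4.31247103e+01, -2.44214165e+01,  7.18348590e-02,
        5.60313673e-02, -1.62946899e-04]), 'tool_pos': array([0.12912976, 0.50850165, 0.25106689]), 'tool_rot': array([-3.14011247e+00, -1.96398386e-04,  2.89279791e+00]), 'contact_force': array([0.39382623, 0.15483469, 0.20295826]), 'torque': array([-0.04711831, -0.0281182 , -0.01372485]), 'opening': 0.09152879507923752}
scene 56.00161213709509 322.38865979699074 237.65134468423759 [[-0.87485438  0.48436609  0.00439345]
 [ 0.35005677  0.6384841  -0.68541835]
 [-0.33479855 -0.59810329 -0.72813624]] [ 0.4031718  -0.07844538  1.34009243]
top 45.180493218038706 314.4197800391619 239.32542121510278 [[-0.02817198 -0.99939938 -0.02017983]
 [-0.99636964  0.02969758 -0.07978465]
 [ 0.08033602  0.01785888 -0.99660784]] [0.04201938 0.45473596 1.26494612]
wrist 65.70646984690485 317.59036177004566 240.4299310513319 [[ 0.24551041  0.96939311 -0.00128286]
 [ 0.93295551 -0.23592232  0.27190931]
 [ 0.26328435 -0.06795342 -0.96232203]] [-0.52449682 -0.03520702  0.39084413]
```

View pics/scene0.png

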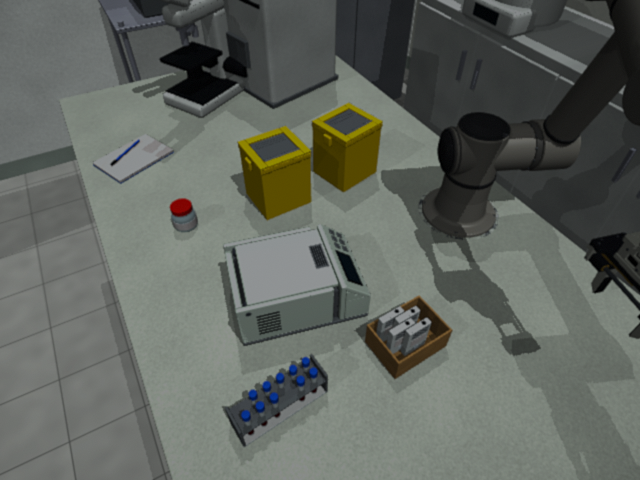

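View pics/top0.png

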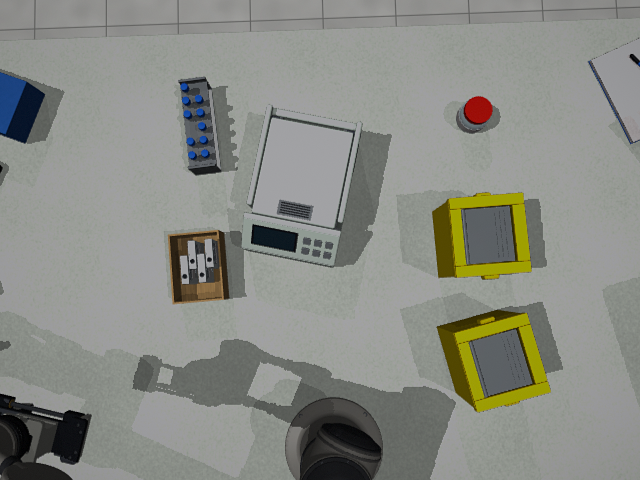

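The scene view shows the analyser (300,275), carton (408,335), rack (278,395), jar (182,215) and two yellow bins. In the top view the bins are at about (490,235) and (503,362), and the robot base is at (335,445). The bin at (490,235) looks farther from the base. I'll measure both and enlarge it.

```bash
cat > h.py <<'E'
import numpy as np, cv2
from cell import telemetry, read_camera, workorder
def ray(c,u,v):
    f=240/np.tan(np.radians(c["fovy"])/2); R=np.array(c["R"]);t=np.array(c["t"])
    d=R.T@np.array([(u-c["cx"])/f,(v-c["cy"])/f,1]); return -R.T@t,d
def onz(c,u,v,z):
    o,d=ray(c,u,v); return o+d*(z-o[2])/d[2]
def proj(c,X):
    f=240/np.tan(np.radians(c["fovy"])/2); p=np.array(c["R"])@np.array(X)+np.array(c["t"]); return c["cx"]+f*p[0]/p[2],c["cy"]+f*p[1]/p[2]
def crop(img,x0,y0,x1,y1,k,name):
    cv2.imwrite("pics/"+name,cv2.resize(img[y0:y1,x0:x1,::-1],None,fx=k,fy=k,interpolation=cv2.INTER_CUBIC))
E
python3 - <<'E'
from h import *
c=read_camera("top"); im=c["image"]
crop(im,390,180,590,320,4,"bin_c.png"); crop(im,230,95,400,275,3.3,"an_c.png")
hsv=cv2.cvtColor(im,cv2.COLOR_RGB2HSV)
# bright yellow = top rim
m=cv2.inRange(hsv,(22,150,60),(35,255,255)); 
n,l,s,ce=cv2.connectedComponentsWithStats(m)
for i in range(1,n):
    if s[i,4]>200: print(s[i],ce[i],onz(c,*ce[i],.19)[:2], hsv[l==i][:,2].min(),hsv[l==i][:,2].max())
# flaps: grey inside
for (x0,y0,x1,y1) in [(455,195,525,275),(460,320,545,405)]:
    sub=hsv[y0:y1,x0:x1]; g=cv2.inRange(sub,(0,0,40),(180,70,200))
    n,l,s,ce=cv2.connectedComponentsWithStats(g); i=1+np.argmax(s[1:,4])
    cnt=cv2.findContours((l==i).astype(np.uint8),cv2.RETR_EXTERNAL,cv2.CHAIN_APPROX_NONE)[0][0]
    r=cv2.minAreaRect(cnt+np.array([x0,y0])); b=cv2.boxPoints(r); print(r)
    P=np.array([onz(c,*p,.19)[:2] for p in b]); print(P.round(4).tolist(),P.mean(0),np.linalg.norm(P.mean(0)),np.linalg.norm(P-np.roll(P,1,0),axis=1))
E
```

```text
[ 432  193  100   86 4481] [477.26802053 236.97255077] [ 0.43716745 -0.2864246 ] 60 169
[ 437  312  114  100 4742] [489.72880641 360.10776044] [ 0.20393761 -0.29798678] 60 169
((487.7337341308594, 234.4539337158203), (55.842559814453125, 48.96889877319336), 84.5596694946289)
[[0.4921, -0.2575], [0.4982, -0.3512], [0.3911, -0.3553], [0.385, -0.2624]] [ 0.44161941 -0.30657579] 0.5376024737239737 [0.10728878 0.09387733 0.10719227 0.09314515]
((500.1920471191406, 362.2997131347656), (57.709693908691406, 49.8987922668457), 73.85565948486328)
[[0.2396, -0.2594], [0.2632, -0.3508], [0.1595, -0.3749], [0.1361, -0.2842]] [ 0.19957903 -0.31730685] 0.37485387710697676 [0.10643007 0.09438358 0.10647051 0.09362481]
```

View pics/bin_c.png

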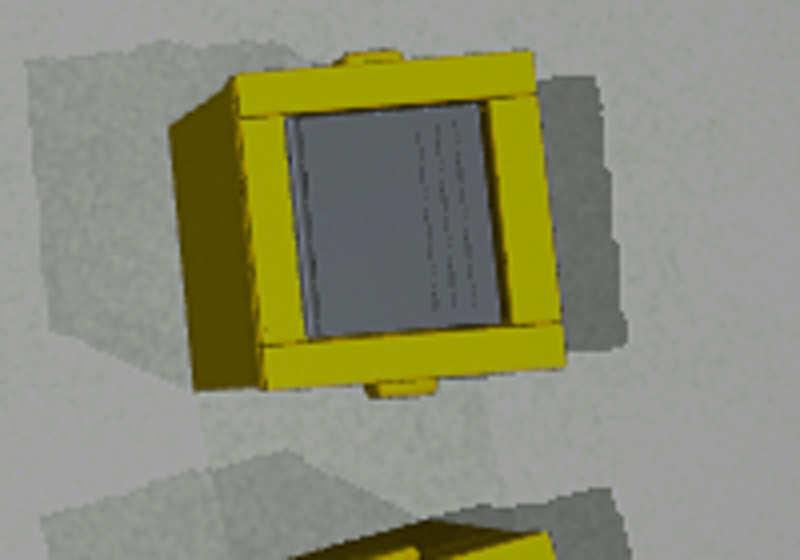

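View pics/an_c.png

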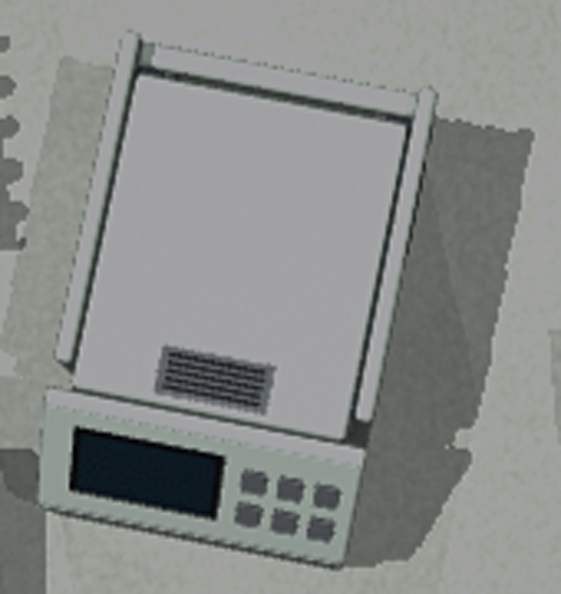

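The crop shows the far bin's rim from about (449,199) to (532,272) in the top view. Its hinge line is on the left at (464,235) and the ribs of the free edge are on the right at (505,235). It lies 0.54 m from the base against 0.37 m for the look-alike at (500,362), so it is the one meant. The analyser crop shows the lid and its pad, which I'll measure next.

```bash
python3 - <<'E'
from h import *
c=read_camera("top"); 
A=lambda L,z,x0,y0,k:np.array([onz(c,x/k+x0,y/k+y0,z)[:2] for x,y in L])
rim=A([(237,75),(533,50),(567,367),(262,390)],.19,390,180,4); print("rim",rim.round(4).tolist(),rim.mean(0),np.linalg.norm(rim-np.roll(rim,1,0),axis=1))
d=rim[0]-rim[3]+rim[1]-rim[2]; print("bin yaw",np.arctan2(d[1],d[0]))
d=rim[0]-rim[1]+rim[3]-rim[2]; print("bin yaw from y",np.arctan2(-d[0],d[1]))
# lid corners: rear-left, rear-right, front-right, front-left
lid=A([(137,72),(409,122),(350,438),(73,386)],.144,230,95,3.3); print("lid",lid.round(4).tolist(),np.linalg.norm(lid-np.roll(lid,1,0),axis=1))
d=lid[0]-lid[3]+lid[1]-lid[2];print("yaw",np.arctan2(d[1],d[0])); d=lid[0]-lid[1]+lid[3]-lid[2];print(np.arctan2(-d[0],d[1]))
pad=A([(163,345),(275,366),(267,413),(155,392)],.144,230,95,3.3); print("pad",pad.mean(0),np.linalg.norm(pad-np.roll(pad,1,0),axis=1))
yaw=-0.2
for y in(-.15,-.18,-.2,-.22):
    u=np.array([np.cos(y),np.sin(y)])
    print(y,"origin from pad",pad.mean(0)+.055*u,"from lid",lid.mean(0)+(100.5-125)*.001*u)
# second view check of pad
c2=read_camera("scene"); crop(c2["image"],215,215,380,345,4.5,"an_s.png")
E
```

```text
rim [[0.5127, -0.2364], [0.5204, -0.3788], [0.3677, -0.3862], [0.3609, -0.2412]] [ 0.44041669 -0.31065729] [0.15184118 0.14253843 0.15284202 0.14510972]
bin yaw 0.03998061947599225
bin yaw from y 0.05043697711654569
lid [[0.6995, 0.1072], [0.6623, -0.06], [0.4677, -0.0175], [0.5048, 0.1508]] [0.19950141 0.17127468 0.19913652 0.17234554]
yaw -0.21744959575089842
-0.2178389964254493
pad [0.50644322 0.06377415] [0.0293493  0.06984684 0.02928501 0.06971276]
-0.15 origin from pad [0.56082563 0.05555505] from lid [0.55934298 0.04877315]
-0.18 origin from pad [0.56055462 0.05392752] from lid [0.5594637  0.04949815]
-0.2 origin from pad [0.56034688 0.05284734] from lid [0.55955624 0.04997932]
-0.22 origin from pad [0.56011758 0.05177152] from lid [0.55965838 0.05045855]
```

View pics/an_s.png

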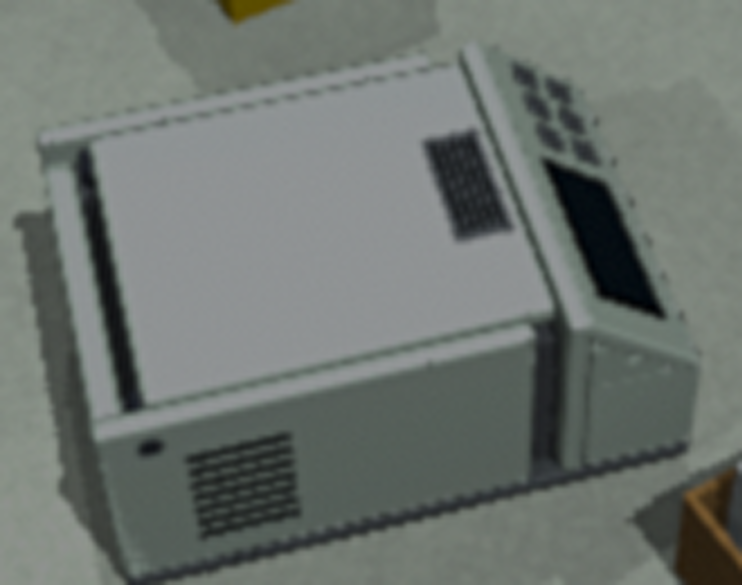

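```bash
python3 -m creep '[0,0.031,-0.037,0,0, 0,0.031,-0.037,0,0, 0,0.031,-0.037,0,0, 0,0.031,-0.037,0,0, 0,0.031,-0.037,0,0, 0,0.031,-0.037,0,0, 0,0.031,-0.037,0,0, 0,0.031,-0.037,0,0, 0,0.031,-0.037,0,0, 0,0.031,-0.037,0,0, 0,0.031,-0.037,0,0, 0,0.031,-0.037,0,0]' 20
```

```text
time: 1.8
tool_pos: [0.5093, 0.0516, 0.2521]
tool_rot: [3.139, 0.003, 2.899]
contact_force: [0.1, -0.3, 0.2]
opening: 0.0005
```

```bash
python3 -m creep '[0,-0.003,0.011,-0.03,0.02, 0,0,0,-0.03,0, 0,0,0,-0.01,0, 0,0,0,0,0]'
```

```text
time: 2.3
tool_pos: [0.5089, 0.0591, 0.1806]
tool_rot: [3.139, 0.005, 2.914]
contact_force: [0.5, 0.2, 0.1]
opening: 0.0006
```

```bash
python3 -m creep '[0,-0.002,0.003,-0.008,0, 0,0,0,-0.004,0, 0,0,0,-0.003,0, 0,0,0,-0.002,0]'; python3 -m creep '[0,0,0,-0.003,0, 0,0,0,0,0]'
```

```text
time: 2.8
tool_pos: [0.5076, 0.0627, 0.1654]
tool_rot: [3.138, 0.009, 2.915]
contact_force: [-1.9, 0.6, 2.9]
opening: 0.0005
time: 3.05
tool_pos: [0.5076, 0.0628, 0.1626]
tool_rot: [3.138, 0.01, 2.915]
contact_force: [-1.4, 0.3, 1.8]
opening: 0.0005
```

```bash
python3 -m creep '[0,0,0,-0.002,0, 0,0,0,-0.001,0]'; python3 -m creep '[0,0,0,-0.002,0, 0,0,0,0,0]'
```

```text
time: 3.3
tool_pos: [0.5076, 0.0628, 0.1623]
tool_rot: [3.138, 0.011, 2.915]
contact_force: [-6.2, 0.1, 11.3]
opening: 0.0005
time: 3.55
tool_pos: [0.5077, 0.0628, 0.1627]
tool_rot: [3.137, 0.013, 2.915]
contact_force: [-1.9, 0.8, 1.7]
opening: 0.0004
```

The lid reached its stop at about 11 N. Next I'll release it and back away.

```bash
python3 -m creep '[0.4,-0.01,0,0.05,0, 0.4,-0.05,0,0.05,0, 0.4,-0.05,0,0.04,0, 0.4,-0.03,0,0,0, 0.4,0,0,0,0, 0.4,0,0,0,0, 0.4,0,0,0,0, 0.4,0,0,0,0, 0.4,0,0,0,0, 0.4,0,0,0,0, 0.4,0,0,0,0, 0.4,0,0,0,0]' && python3 -m creep '[0.4,0,0,0,0, 0.4,0,0,0,0, 0.4,0,0,0,0, 0.4,0,0,0,0, 0.4,0,0,0,0, 0.4,0,0,0,0, 0.4,0,0,0,0, 0.4,0,0,0,0, 0.4,0,0,0,0, 0.4,0,0,0,0, 0.4,0,0,0,0, 0.4,0,0,0,0]'
python3 - <<'E'
from h import *
c=read_camera("top"); crop(c["image"],200,60,420,280,2.7,"open_t.png")
c=read_camera("scene"); crop(c["image"],180,180,420,360,3.2,"open_s.png")
E
```

```text
time: 5.05
tool_pos: [0.3745, 0.0624, 0.2978]
tool_rot: [3.137, 0.015, 2.914]
contact_force: [1.5, -0.3, -0.2]
opening: 0.0367
time: 6.55
tool_pos: [0.3745, 0.0624, 0.298]
tool_rot: [3.136, 0.015, 2.914]
contact_force: [-0.4, 0.4, 0.2]
opening: 0.0367
```

View pics/open_t.png

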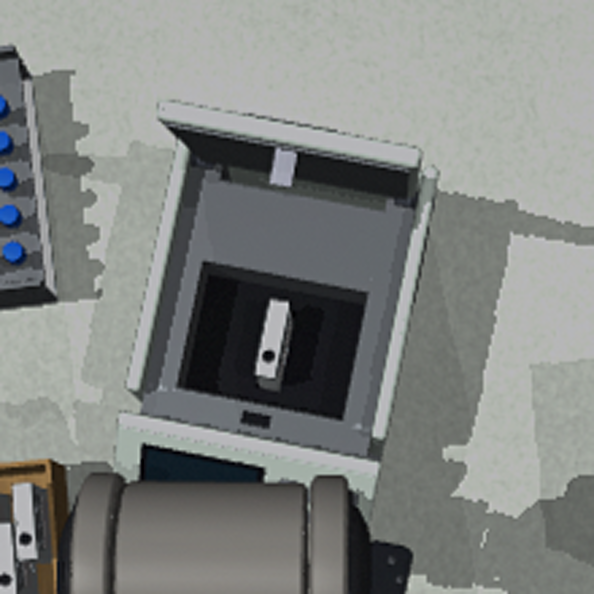

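View pics/open_s.png

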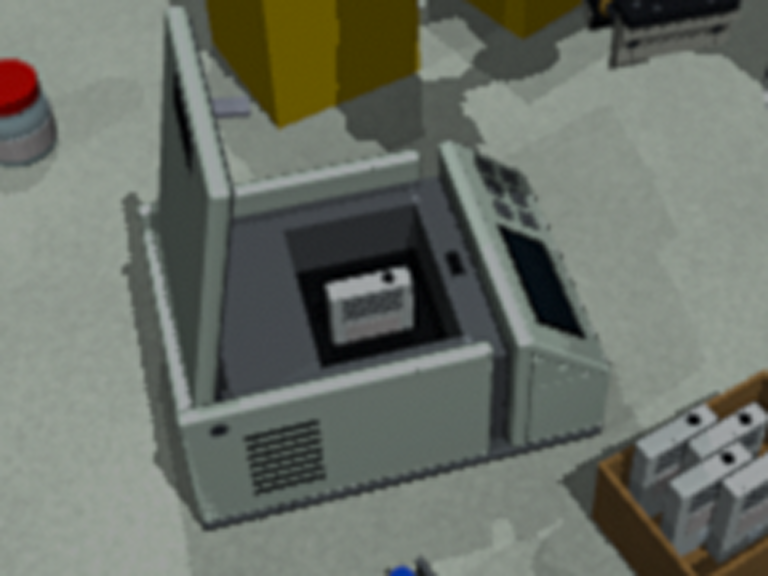

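The lid has swung open. In the top view the cassette's white top is at about (301,186) and its side at (308,190). I'll measure its position.

```bash
python3 - <<'E'
from h import *
c=read_camera("top"); im=c["image"]
g=cv2.cvtColor(im,cv2.COLOR_RGB2GRAY); x0,y0=285,165
sub=g[y0:210,x0:325]
m=(sub>125).astype(np.uint8)
n,l,s,ce=cv2.connectedComponentsWithStats(m); i=1+np.argmax(s[1:,4]); m=(l==i).astype(np.uint8); 
cnt=cv2.findContours(m,cv2.RETR_EXTERNAL,cv2.CHAIN_APPROX_NONE)[0][0]
r=cv2.minAreaRect(cnt+np.array([x0,y0])); print(r,s[i])
b=cv2.boxPoints(r); P=np.array([onz(c,*p,.12)[:2] for p in b]);print(P.round(4).tolist(),P.mean(0),np.linalg.norm(P-np.roll(P,1,0),axis=1))
crop(im,280,160,330,215,10,"cas.png")
# deck & expected
a=-.217;print(proj(c,[.56,.051,.12]))
E
```

```text
((300.3846435546875, 185.07691955566406), (7.0601806640625, 28.24072265625), 11.309932708740234) [ 10   6  12  29 187]
[[0.5338, 0.0664], [0.5913, 0.0535], [0.5879, 0.0392], [0.5305, 0.0522]] [0.56085911 0.05280696] [0.01458605 0.05888582 0.01464003 0.05885952]
(np.float64(301.2739723382445), np.float64(185.4351944785842))
```

View pics/cas.png

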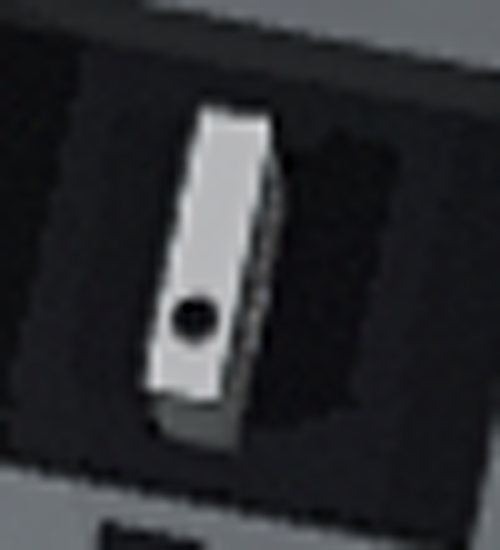

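```bash
python3 -m creep '[0.4,0.046,-0.003,0,0.01, 0.4,0.046,-0.003,0,0, 0.4,0.046,-0.002,0,0, 0.4,0.046,-0.002,0,0, 0.4,0,0,-0.03,0, 0.4,0,0,-0.03,0, 0.4,0,0,0,0]'
```

```text
time: 7.58
tool_pos: [0.5649, 0.0519, 0.2358]
tool_rot: [3.136, 0.017, 2.924]
contact_force: [0.4, 0.2, 0.6]
opening: 0.0366
```

```bash
python3 - <<'E'
from h import *
s=telemetry.observe(); print(s["tool_pos"],s["tool_rot"])
c=read_camera("wrist"); cv2.imwrite("pics/w1.png",c["image"][:,:,::-1])
c=read_camera("scene"); crop(c["image"],180,120,420,340,2.7,"s1.png")
E
```

```text
[0.5648905  0.05194542 0.23580121] [3.13622635 0.01674681 2.92417913]
```

View pics/w1.png

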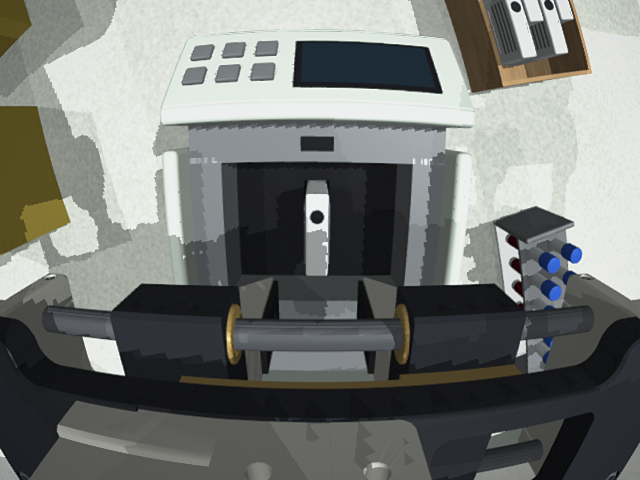

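View pics/s1.png

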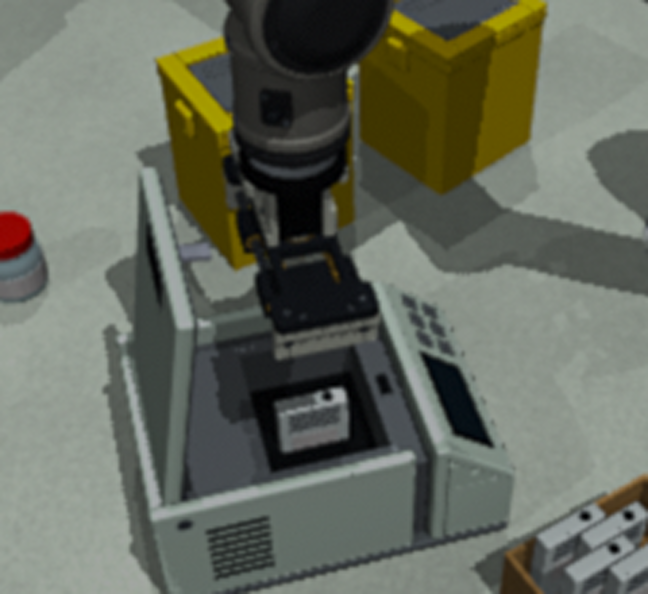

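The wrist view shows the cassette at (317,217), centred between the fingers, and the scene view shows the gripper clear of the lid. I'll descend.

```bash
python3 -m creep '[0.4,-0.004,0,-0.03,0, 0.4,0,0,-0.03,0, 0.4,0,0,-0.025,0, 0.4,0,0,-0.02,0, 0.4,0,0,-0.01,0, 0.4,0,0,0,0]' 20
```

```text
time: 8.43
tool_pos: [0.5677, 0.0519, 0.1321]
tool_rot: [3.132, 0.042, 2.925]
contact_force: [-0.4, 1.2, 0.8]
opening: 0.037
```

```bash
python3 -m creep '[0.4,-0.006,0,-0.006,0, 0.4,0,0,-0.006,0, 0.4,0,0,-0.004,0, 0.4,0,0,0,0]'
```

```text
time: 8.93
tool_pos: [0.5625, 0.0519, 0.1176]
tool_rot: [3.131, 0.046, 2.925]
contact_force: [0.1, -0.9, -0.5]
opening: 0.037
```

```bash
python3 -m creep '[0.4,-0.002,0,-0.003,0, 0,0,0,0,0, 0,0,0,0,0, 0,0,0,0,0, 0,0,0,0,0, 0,0,0,0,0, 0,0,0,0,0]' 25
```

```text
time: 9.8
tool_pos: [0.5605, 0.0519, 0.1146]
tool_rot: [3.131, 0.047, 2.925]
contact_force: [-0.0, 0.1, -0.6]
opening: 0.0161
```

Gripped at 16.1 mm. I'll draw it straight up.

```bash
python3 -m creep '[0,0,0,0.01,0, 0,0,0,0.01,0, 0,0,0,0.015,0, 0,0,0,0.015,0, 0,0,0,0.015,0, 0,0,0,0.02,0, 0,0,0,0.02,0, 0,0,0,0.02,0, 0,0,0,0.02,0, 0,0,0,0.02,0, 0,0,0,0.02,0, 0,0,0,0,0]'
```

```text
time: 11.3
tool_pos: [0.5601, 0.052, 0.3176]
tool_rot: [3.129, 0.057, 2.925]
contact_force: [0.8, 0.2, -1.9]
opening: 0.0157
```

```bash
python3 -m creep '[0,-0.02,-0.015,0,0, 0,-0.015,-0.025,0.002,0.02, 0,-0.01,-0.03,0.002,0.02, 0,-0.01,-0.03,0.002,0.02, 0,-0.01,-0.03,0.002,0.03, 0,-0.01,-0.03,0,0.03, 0,-0.01,-0.03,0,0.03, 0,-0.01,-0.03,0,0.03, 0,-0.005,-0.03,0,0.03, 0,-0.005,-0.03,0,0.03, 0,-0.005,-0.03,0,0.02, 0,0,0,0,0]'
```

```text
time: 12.8
tool_pos: [0.4406, -0.2648, 0.3192]
tool_rot: [3.125, 0.047, -3.089]
contact_force: [0.3, 0.3, 0.1]
opening: 0.0157
```

```bash
python3 -m creep '[0,0.001,-0.025,0,0, 0,0.001,-0.02,0,0, 0,0,-0.008,0,0, 0,0,0,0,0, 0,0,0,0,0]'
python3 - <<'E'
from h import *
c=read_camera("top"); crop(c["image"],400,150,600,300,4,"b1t.png")
c=read_camera("scene"); crop(c["image"],200,40,400,220,3.3,"b1s.png")
E
```

```text
time: 13.42
tool_pos: [0.4426, -0.3163, 0.318]
tool_rot: [3.121, 0.045, -3.088]
contact_force: [0.1, -0.1, -0.9]
opening: 0.016
```

View pics/b1t.png

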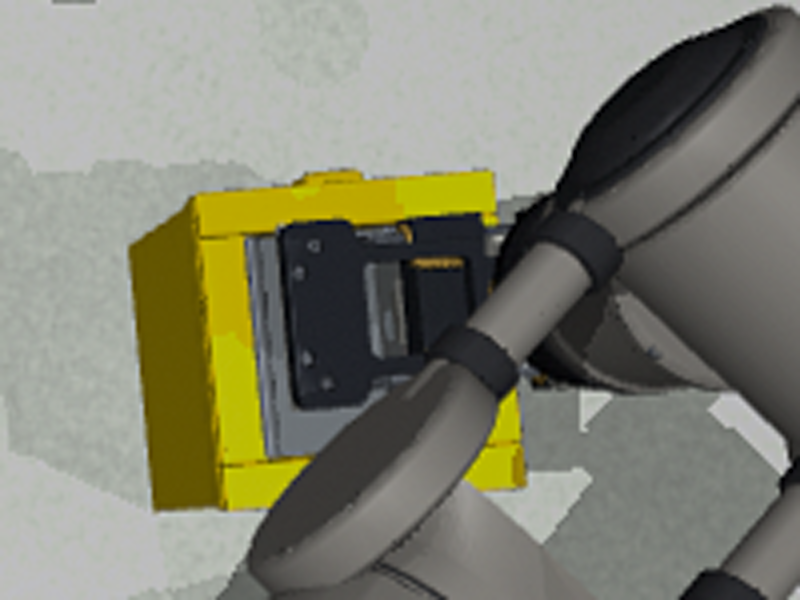

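View pics/b1s.png

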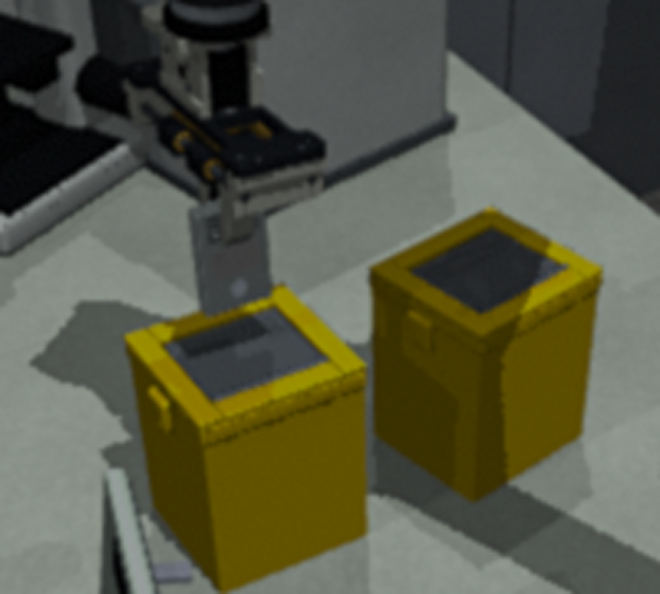

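The cassette hangs upright over the mouth of the far bin: scene crop (233,260) above the flap at (245,350). I'll push it down through the flap.

```bash
python3 -m creep '[0,0,0,-0.015,0, 0,0,0,-0.015,0, 0,0,0,-0.015,0, 0,0,0,-0.012,0, 0,0,0,-0.012,0, 0,0,0,-0.01,0, 0,0,0,-0.01,0, 0,0,0,0,0]'
```

```text
time: 14.52
tool_pos: [0.4422, -0.3143, 0.2222]
tool_rot: [3.12, 0.044, -3.086]
contact_force: [0.2, -0.3, -0.4]
opening: 0.0161
```

```bash
python3 - <<'E'
from h import *
c=read_camera("top"); crop(c["image"],400,150,600,300,4,"b2t.png")
c=read_camera("scene"); crop(c["image"],200,40,400,220,3.3,"b2s.png")
E
```

```text
(no output)
```

View pics/b2s.png

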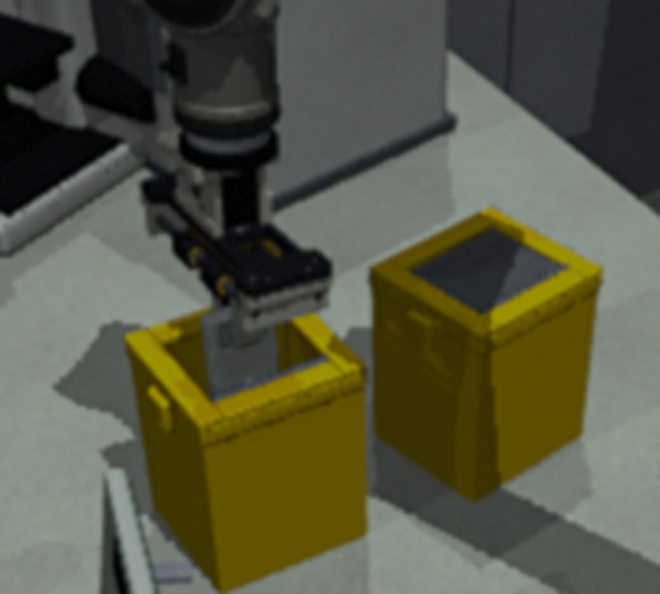

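The flap is pushed open with the cassette through it, at (240,350) in the scene crop. I'll release it.

```bash
python3 -m creep '[0.45,0,0,0,0, 0.45,0,0,0,0, 0.45,0,0,0,0, 0.45,0,0,0,0, 0.45,0,0,0.03,0, 0.45,0,0,0.04,0, 0.45,0,0,0.04,0, 0.45,0.01,0.04,0.02,-0.02, 0.45,0.01,0.05,0,-0.03, 0.45,0,0.05,0,-0.03, 0.45,-0.01,0.05,0,-0.03, 0.45,-0.01,0.04,0,-0.03]'
python3 - <<'E'
from h import *
c=read_camera("top"); crop(c["image"],400,150,600,300,4,"b3t.png")
c=read_camera("scene"); crop(c["image"],180,40,420,220,3.3,"b3s.png")
E
```

```text
time: 16.12
tool_pos: [0.4424, -0.0808, 0.3586]
tool_rot: [3.122, 0.05, 3.047]
contact_force: [-0.0, -0.1, 0.3]
opening: 0.041
```

View pics/b3s.png

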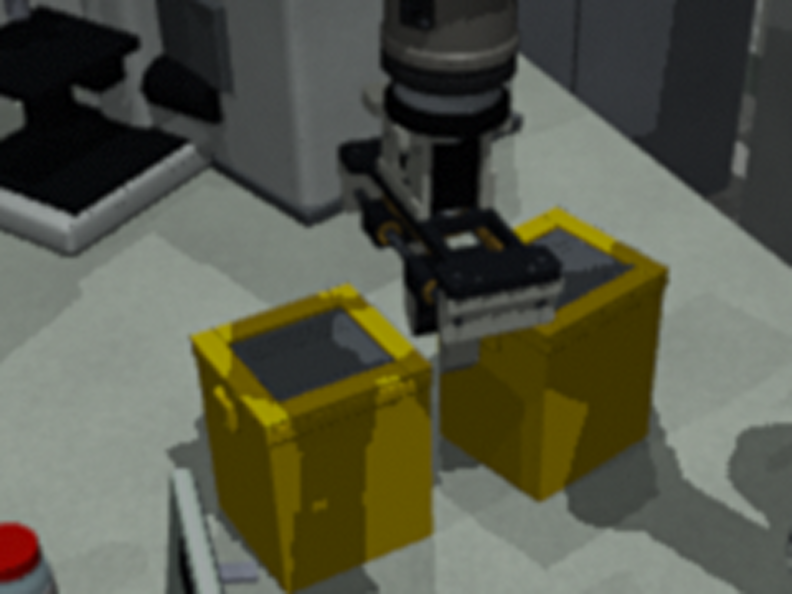

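View pics/b3t.png

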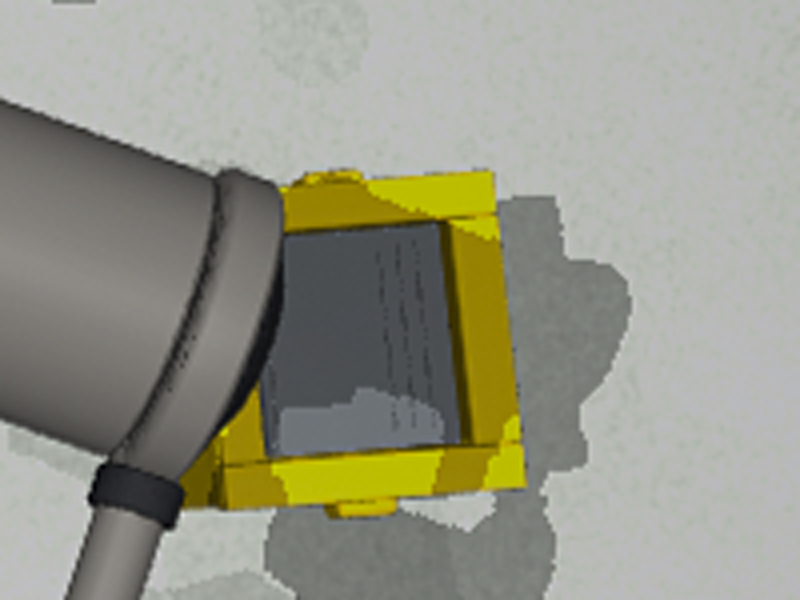

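The flap is shut again (scene crop (315,350)), the gripper is empty and the cassette is out of sight in the bin. To close the lid I'll carry the shut fingers over its top edge, hook behind its outer face and follow the arc down.

```bash
python3 -m creep '[0,0,0.01,0.03,-0.02, 0,0.01,0.01,0.02,-0.02, 0,0.025,0.01,0,-0.02, 0,0.025,0.01,0,-0.02, 0,0.025,0.01,0,-0.02, 0,0.025,0.01,0,-0.02, 0,0.03,0.01,0,0, 0,0.03,0.01,0,0, 0,0.03,0.01,0,0, 0,0.025,0.006,0,0, 0,0,0,0,0]'; python3 - <<'E'
from h import *
c=read_camera("scene"); crop(c["image"],150,60,420,320,2.3,"l1s.png")
E
```

```text
time: 17.6
tool_pos: [0.6762, 0.0126, 0.4093]
tool_rot: [3.126, 0.053, 2.926]
contact_force: [0.5, 0.4, -0.4]
opening: 0.0005
```

View pics/l1s.png

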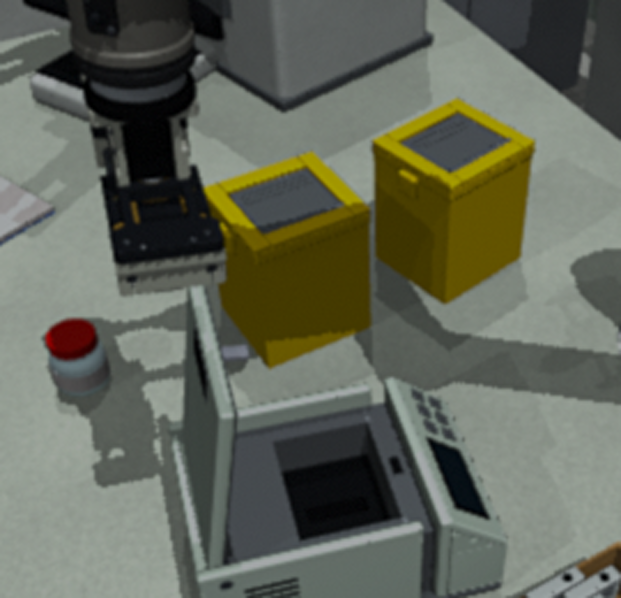

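```bash
python3 -m creep '[0,0.012,0.004,0,0, 0,0.008,0.003,0,0, 0,0,0,-0.02,0, 0,0,0,-0.02,0, 0,0,0,-0.02,0, 0,0,0,-0.015,0, 0,0,0,0,0]'; python3 - <<'E'
from h import *
s=telemetry.observe(); p=s["tool_pos"]-np.array([.56,.051,0]); a=-.217
print(p[0]*np.cos(a)+p[1]*np.sin(a), -p[0]*np.sin(a)+p[1]*np.cos(a),p[2])
c=read_camera("scene"); crop(c["image"],150,60,420,320,2.3,"l2s.png")
c=read_camera("top"); crop(c["image"],230,60,420,240,3,"l2t.png")
E
```

```text
time: 18.52
tool_pos: [0.6907, 0.014, 0.3378]
tool_rot: [3.127, 0.057, 2.922]
contact_force: [-0.2, -0.6, 0.5]
opening: 0.0006
0.1356320960936766 -0.007990996104608471 0.3377538188444689
```

View pics/l2s.png

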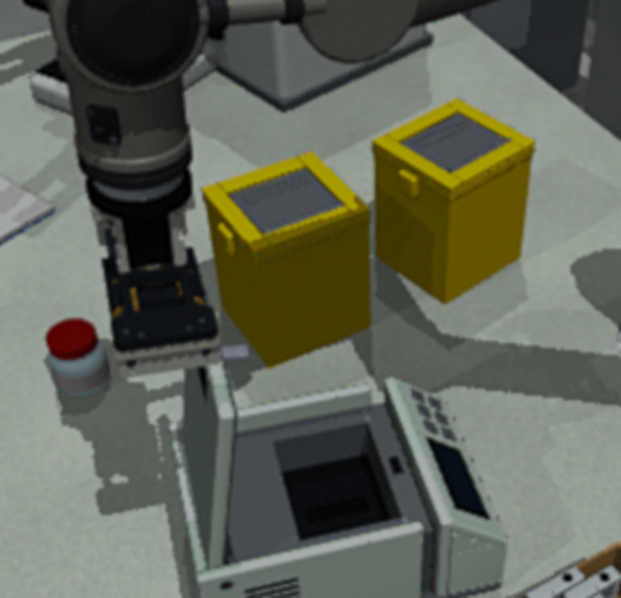

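View pics/l2t.png

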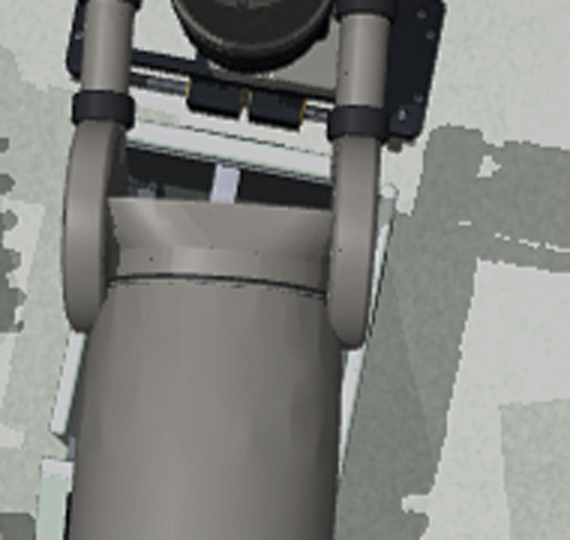

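```bash
python3 -m creep '[0,-0.009,0.003,-0.005,0, 0,-0.010,0.003,-0.001,0, 0,-0.010,0.003,-0.001,0, 0,-0.010,0.002,-0.001,0, 0,-0.010,0.002,-0.002,0]'; cat > st.py <<'E'
from h import *
s=telemetry.observe(); p=s["tool_pos"]-np.array([.56,.051,0]); a=-.217
x=p[0]*np.cos(a)+p[1]*np.sin(a);print("an x,y,z",x, -p[0]*np.sin(a)+p[1]*np.cos(a),p[2])
th=s["tool_rot"][1]; cx=x-.0095-.025*th-.125; cz=p[2]-.025-.13
r=np.hypot(cx,cz); t=np.arctan2(cz,-cx)-np.arcsin(.014/r); print("lid theta if touching",t,"rho",np.sqrt(r*r-.014**2),"F",s["contact_force"])
E
python3 st.py
```

```text
time: 19.25
tool_pos: [0.643, 0.0258, 0.3361]
tool_rot: [3.125, 0.074, 2.92]
contact_force: [1.7, -1.1, -0.3]
opening: 0.0003
an x,y,z 0.08648493844548918 -0.006729415194390728 0.33607003953964254
lid theta if touching 1.2274954212253064 rho 0.18728605946516821 F [ 1.68293605 -1.08293128 -0.32978119]
```

```bash
python3 -m creep '[0,-0.009,0.003,-0.007,0, 0,-0.009,0.003,-0.007,0, 0,-0.009,0.002,-0.006,0, 0,-0.009,0.002,-0.006,0]'; python3 st.py
```

```text
time: 19.75
tool_pos: [0.6082, 0.035, 0.3176]
tool_rot: [3.123, 0.09, 2.92]
contact_force: [0.5, -0.0, 1.2]
opening: 0.0002
an x,y,z 0.050469018292552806 -0.005252314738358632 0.3175976780079806
lid theta if touching 1.0068169693253781 rho 0.18353753776543372 F [ 0.47094729 -0.00961674  1.24757173]
```

```bash
python3 -m creep '[0,-0.010,0.002,-0.009,0, 0,-0.010,0.002,-0.009,0, 0,-0.010,0.002,-0.008,0, 0,-0.009,0.002,-0.01,0, 0,-0.009,0.002,-0.01,0, 0,-0.009,0.002,-0.01,0]'; python3 st.py
```

```text
time: 20.5
tool_pos: [0.5541, 0.0465, 0.2724]
tool_rot: [3.119, 0.115, 2.919]
contact_force: [1.7, 0.5, 0.4]
opening: 0.0002
an x,y,z -0.004829111186618482 -0.005710392669336737 0.272376737164939
lid theta if touching 0.6140065608808768 rho 0.18386613601872423 F [1.74375079 0.51480495 0.41258711]
```

```bash
python3 -m creep '[0,-0.006,0.002,-0.01,0, 0,-0.006,0.002,-0.009,0, 0,-0.006,0.001,-0.009,0, 0,-0.006,0.001,-0.009,0, 0,-0.004,0.001,-0.01,0, 0,-0.004,0.001,-0.01,0, 0,-0.004,0.001,-0.009,0]'; python3 st.py
```

```text
time: 21.38
tool_pos: [0.5176, 0.0554, 0.2056]
tool_rot: [3.118, 0.123, 2.919]
contact_force: [1.3, 0.8, 2.0]
opening: 0.0006
an x,y,z -0.04230598743967761 -0.004828426688990407 0.20558357989343332
lid theta if touching 0.19913607363796443 rho 0.18632986867687099 F [1.31648404 0.84591985 1.96861789]
```

```bash
python3 -m creep '[0,-0.003,0.001,-0.009,0, 0,-0.003,0.001,-0.008,0, 0,-0.002,0.001,-0.008,0, 0,0,0,-0.007,0, 0,0,0,-0.004,0, 0,0,0,-0.002,0]'; python3 st.py
```

```text
time: 22.12
tool_pos: [0.5082, 0.0588, 0.1642]
tool_rot: [3.118, 0.12, 2.919]
contact_force: [-0.3, -0.3, 3.6]
opening: 0.0005
an x,y,z -0.052257330279277044 -0.0035503762950882967 0.16415148175387503
lid theta if touching -0.02556881409062832 rho 0.18946791854019593 F [-0.2596273  -0.31837867  3.64555287]
```

```bash
python3 -m creep '[0,0,0,-0.002,0, 0,0,0,-0.002,0]'; python3 -m creep '[0,0,0,-0.002,0, 0,0,0,-0.001,0]'; python3 st.py
```

```text
time: 22.38
tool_pos: [0.5083, 0.0588, 0.1622]
tool_rot: [3.118, 0.122, 2.919]
contact_force: [-9.3, -1.3, 25.2]
opening: 0.0004
time: 22.62
tool_pos: [0.5081, 0.0588, 0.1627]
tool_rot: [3.118, 0.124, 2.92]
contact_force: [-3.6, -0.8, 8.6]
opening: 0.0004
an x,y,z -0.052325672094348616 -0.0035484420199870933 0.16266715311216637
lid theta if touching -0.03337272075619315 rho 0.18956277842244618 F [-3.63791129 -0.78984503  8.56415816]
```

The lid is on its stop; the reading peaked near 25 N. I'll lift straight off and check that it stays down.

```bash
python3 -m creep '[0,0,0,0.015,0, 0,0,0,0.03,0, 0,-0.03,0,0.04,0, 0,-0.05,0,0.04,0, 0,-0.05,0,0,0, 0,0,0,0,0, 0,0,0,0,0, 0,0,0,0,0, 0,0,0,0,0, 0,0,0,0,0, 0,0,0,0,0, 0,0,0,0,0]' && python3 -m creep '[0,0,0,0,0, 0,0,0,0,0, 0,0,0,0,0, 0,0,0,0,0, 0,0,0,0,0, 0,0,0,0,0, 0,0,0,0,0, 0,0,0,0,0, 0,0,0,0,0, 0,0,0,0,0, 0,0,0,0,0, 0,0,0,0,0]'
python3 - <<'E'
from h import *
c=read_camera("scene"); cv2.imwrite("pics/e_s.png",c["image"][:,:,::-1]); crop(c["image"],200,180,400,350,4,"e_sc.png")
c=read_camera("top"); cv2.imwrite("pics/e_t.png",c["image"][:,:,::-1])
E
```

```text
time: 24.12
tool_pos: [0.3775, 0.0587, 0.2884]
tool_rot: [3.118, 0.121, 2.919]
contact_force: [0.5, 0.1, 0.2]
opening: 0.0003
time: 25.62
tool_pos: [0.3774, 0.0587, 0.2885]
tool_rot: [3.118, 0.121, 2.919]
contact_force: [-0.7, -0.4, 0.1]
opening: 0.0006
```

View pics/e_sc.png

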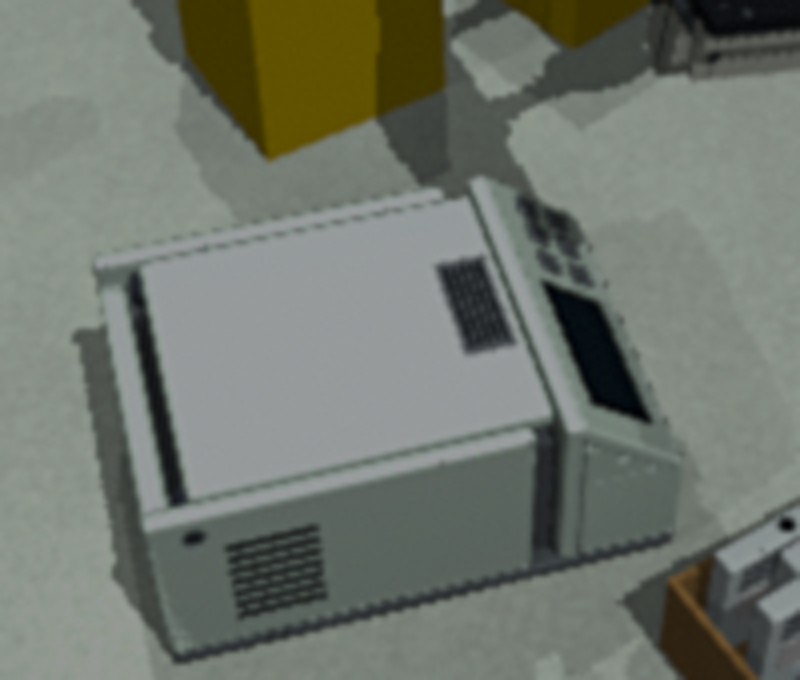

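View pics/e_t.png

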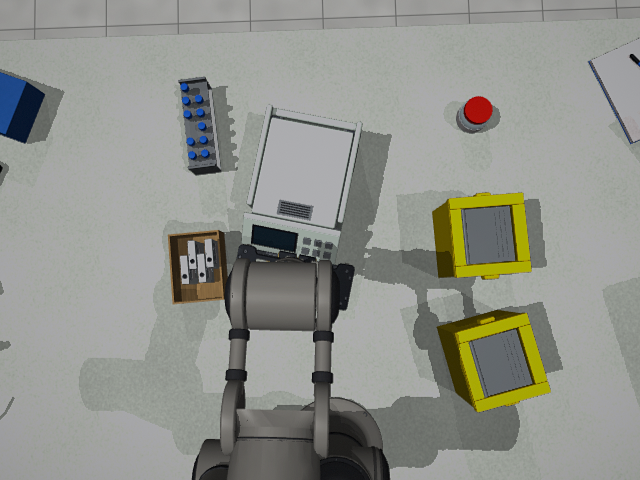

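View pics/e_s.png

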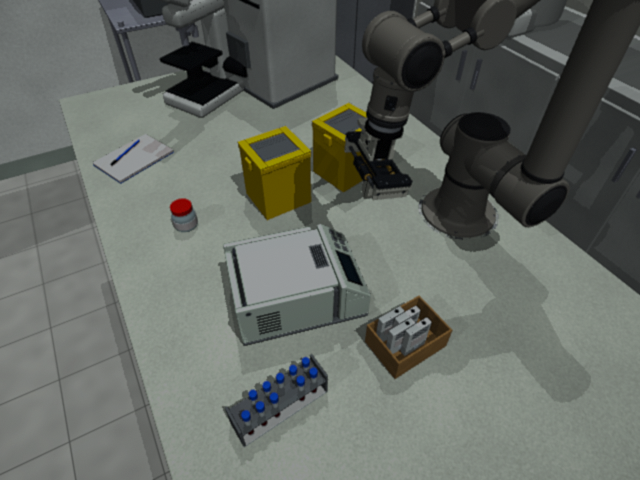

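Three seconds after release the lid is still flush, with the pad at (295,210) in the top view as at the start. The flap is shut at (488,235). The carton, rack and jar are at their starting pixels, and the arm is in free air. I'm handing in.

```bash
python3 -c "
from cell import workorder; print(workorder.hand_in())"
```

```text
the job is handed in; nothing more can be done
None
```

I did the whole job in about 26 s of robot time and handed it in; the hand-in reports no verdict.

- **What I did:**
  - Pressed the pad with about 11 N and let the lid swing open.
  - Gripped the cassette at 16 mm and drew it straight up.
  - Carried it upright to the far bin, 0.54 m from the base; the look-alike is at 0.37 m.
  - Pushed it about 50 mm through the flap and let it drop.
  - Hooked the shut fingers behind the lid, followed it down and pressed it to its stop.
- **Last checks:**
  - Three seconds after the final press, the lid was flush and staying down by itself.
  - The flap looked shut and the gripper was clear of everything.
  - The carton, rack and jar were at the same pixels as at the start.
- **Not as clean:**
  - The closing press read 25 N in z, right at the 25 N guideline (about 27 N in total).
  - The tool drifted to a tilt of about 0.12 rad while closing the lid; it was only 0.04 to 0.06 rad while carrying the cassette.
  - I could not see the cassette inside the bin. That it lies low enough is inferred from the shut flap and the empty gripper.

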